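# Clamp the terracotta tile with the eccentric cam

## Task

Two like wooden clamping boards stand on the pottery table. On the one that holds the square terracotta tile, turn the wooden eccentric cam anticlockwise by its bar until its off-centre lobe pushes the tile firmly against the sprung jaw, so that the jaw visibly gives a little; then let go, leaving the tile lying flat and clamped. Leave the cam of the other board alone.

Things in the scene. Friction and masses are not known exactly. Their poses are not given: they have to be found in the camera images.
- cam_grip (a point): Brown wooden cam at the tile: disc 60 x 16 mm thick turning about an upright pivot 15 mm off its centre, with a grip bar on top, 62 long, 16 wide, 38 mm tall, centred on the pivot: pinch it across the 16 mm. This point: on the pivot, mid-height of the bar, 60 mm above the table, 25 mm above the disc. z up, x along the bar to the lobe (rim 45 mm out). Friction 0.15 N m; it stays where left, also under load.
- cam (a joint): Turn of that cam, rad, growing anticlockwise seen from above; stops at 0 and 1.95. Starts at 0 to 0.4, lobe sideways; at 1.9 it points straight at tile and jaw. The lobe meets the tile at 0.5 to 0.95 and slides it on; at about 1.0 the tile touches the jaw, then the lobe presses the jaw back up to 5.7 mm with 4 to 10 N. From 1.15 to the stop it is well clamped; 1.45 is a good place.
- tile: Loose square terracotta tile with a rosette, 100 x 100 x 16 mm, flat on a fixed plywood board 230 x 130 x 18 mm, between the cam (pivot 78 mm from the board's centre, robot's end) and the sprung wooden jaw at the tile's far edge, 1 to 6 mm short of the jaw; low rails at its sides, 2 mm play. Origin: centre of its underside, 18 mm above the table; x from cam to jaw, z up.
- spare_nose (a point): Tip of the lobe of the other cam, on the other board, which is identical but holds no tile (a small white pot stands on it). The point is on the disc's rim, 45 mm from that cam's pivot, 27 mm above the table. Not to be turned.

How it is judged (in metres and radians):
At the end, for the whole second after the job is handed in: The cam is released at rest, turned to at least 0.95 rad, its lobe bearing on the tile with more than 2.5 N; the tile is at rest flat on its board (within 6 mm of its height and 0.1 rad of level), its centre within 100 mm of the cam's pivot (contact force between cam and tile above 2.5 N and value of joint cam above 0.95 rad and angle between tile's own z axis and vertical below 0.1 rad and height (world z) of tile below 0.024 m and horizontal distance between tile and cam_grip below 0.1 m and linear speed of tile below 0.01 m/s and velocity of joint cam between -0.1 and 0.1 rad/s); the robot touches nothing.
It fails at once if the other board's cam is turned (its lobe tip moves more than 10 mm) (distance of spare_nose from where it was at the start of the episode above 0.01 m).
It also fails if it takes over 32 s, if anything falls off the work surface, if the arm or the gripper's body presses on something with over 40 N, if the wrist force passes 120 N, or if a joint passes its speed limit or range.

## Robot

A 6-joint arm with a two-finger parallel gripper is mounted at the origin on the work surface. World frame = base frame: x ahead of the robot, y to its left, z up, the work surface at z = 0. Lengths are in mm, angles in rad, forces in N, time in s.
With the tool pointing down it reaches from about 325 to 900 mm from the base axis. Payload 3.5 kg.
Tool frame: the origin (TCP) lies between the finger pads; the fingertips stand 22 mm ahead of it and the grasp point (between the pads) lies 3 mm ahead of it; z points along the fingers, y is the line along which they close (so a half turn about z gives the same grasp; the last joint's range is limited). The gripper opens to 85 mm and grips with 20 to 120 N. Pads are 22 mm wide; open, the fingers measure 114 mm over their backs; the gripper's body (76 mm by 85 mm) begins 54 mm behind the grasp point. The pads swing forward as they close: fully open they stand 13 mm farther back than shut.
Start: joints at [-1.445, 0.276, -0.026, 1.268, 0, 1.467], TCP at [141.743, -608.712, 253.313] pointing down, gripper open.
Joint ranges: [-3.12, 3.12], [-0.85, 1.88], [-1.08, 1.24], [-1.95, 2.15], [-1.57, 1.53], [-3.14, 3.14]. Speed limits (rad/s): [2.57, 2.57, 3.14, 3.14, 3.14, 3.14].

## Interface

Orientations are given as a 3x3 rotation matrix whose columns are the frame's x, y, z axes.
In Python, from cell import bot gives the robot as it stands.
- The arm moves only by the tool jog_arm, never from a script. Its argument "rows" is text: rows parted by semicolons, each of 7 numbers parted by spaces: the shift along the tool's x, y, z in mm, then the turn, a rotation vector about the tool's x, y, z in rad, then the finger opening in mm, from 0 to 85.4. A call has exactly 5 rows; each row shifts and turns the commanded pose from where the row before left it, along the tool's axes as they then stand; what a row does not reach is not made up. A row lasts 1/10 s, in which the tool goes at most 50 mm and 8.59 degrees, less where a joint would pass 70% of its speed; a pose out of reach is approached as far as the arm can. A call is refused whole if a number of a shift passes 50 or a number of a turn 0.15, either way. A call with a gripper value outside its range is refused whole. The fingers move at their own pace and stop on an object; "newtons" is the grip in N (left out, the last holds). Time passes only in rows, so rows that do not move let the fingers close, or fill a call up. It gives the time, the measured TCP pose, the force, the opening and the grip force at its end, in the units of the state.
- bot.observe(): the state, without advancing time (a new reading comes with each control period).
- bot.snapshot(name): name is "scene" or "top"; returns a dict with "image" (480x640x3 uint8, blue, green, red), "intrinsics" (3x3 intrinsics, pixels), "view" (4x4, takes a point from world to camera coordinates). Camera axes: x right, y down, z forward; pixel columns grow to the right and rows downward; lengths in mm; the calibration is good to about 2 mm. A picture is of the moment at which its call begins. There is no depth.
- bot.job_done(): hands the job in; it is judged then, once.
The state is a dict: "time": time; "joints": joint angles; "dq": joint speeds; "tau": joint torques, N m; "tool_pos": TCP position; "eef_rot": TCP orientation; "ft_force": force on the tool from outside, world axes, zero at the start; "moment": the same for the moment, N m; "width": finger opening in mm; "finger_force": force on a finger pad.
Only numpy, scipy, OpenCV 4.12 (cv2) and the standard library are available. Lean on these libraries where they do the work, as an engineer would, in place of code of your own. Each camera call takes 0.05 s, during which the arm holds its last target. There are 200 camera calls.

## Working session

There is one attempt and no reset: what is moved stays moved. The work goes in short steps, Python scripts to look and compute and a tool call to move; the robot and the scene stay as the last step left them, time stands still between calls to the robot, and variables do not carry over. Pictures are saved under pics/ and viewed, at most 10 in all, crops included, and the job is handed in when it is done.

Besides the shell and the picture viewer there is one more tool, called after "Request:" by a JSON object that holds its "op" and its "data". jog_arm: Moves the arm, as the interface text tells. Its arguments: {"type":"object","properties":{"rows":{"type":"string"},"newtons":{"type":"number"}},"required":["rows"]}

```bash
mkdir -p pics; python3 - <<'E'
from cell import bot
import cv2,pickle
d={}
for n in("scene","top"):
    s=bot.snapshot(n);d[n]=s;cv2.imwrite(f"pics/{n}0.png",s["image"])
    print(n,s["intrinsics"].tolist() if hasattr(s["intrinsics"],'tolist') else s["intrinsics"],s["view"])
pickle.dump(d,open("d0.pkl","wb"))
o=bot.observe();print(o["time"],o["tool_pos"],o["eef_rot"],o["width"])
E
```

```text
scene [[461.40324626435347, 0.0, 312.70461943226604], [0.0, 461.40324626435347, 235.88030014861693], [0.0, 0.0, 1.0]] [[ 1.98763989e-01  9.79976988e-01 -1.17464886e-02 -8.63189087e+01]
 [ 7.57523217e-01 -1.61227250e-01 -6.32585448e-01 -3.75753385e+02]
 [-6.21813036e-01  1.16836970e-01 -7.74401492e-01  1.19368695e+03]
 [ 0.00000000e+00  0.00000000e+00  0.00000000e+00  1.00000000e+00]]
top [[569.561479366857, 0.0, 312.75005245599186], [0.0, 569.561479366857, 241.95493097598217], [0.0, 0.0, 1.0]] [[ 5.54435126e-04 -9.99843089e-01 -1.77056311e-02 -1.58128642e+01]
 [-9.98932920e-01  2.63912727e-04 -4.61838841e-02  5.73936112e+02]
 [ 4.61813101e-02  1.77123438e-02 -9.98776031e-01  1.03706996e+03]
 [ 0.00000000e+00  0.00000000e+00  0.00000000e+00  1.00000000e+00]]
0.1 [ 141.65074929 -608.06132024  252.22637207] [[ 9.73946007e-01  2.26779868e-01 -2.58286649e-04]
 [ 2.26779912e-01 -9.73943847e-01  2.06283928e-03]
 [ 2.16253727e-04 -2.06766831e-03 -9.99997839e-01]] 85.25033895222143
```

View pics/top0.png

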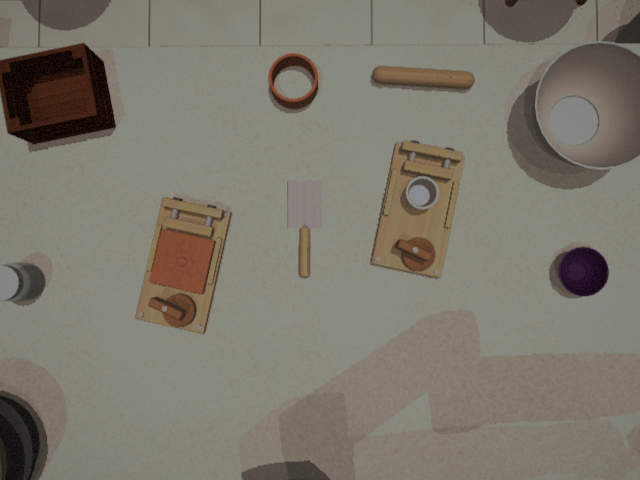

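View pics/scene0.png

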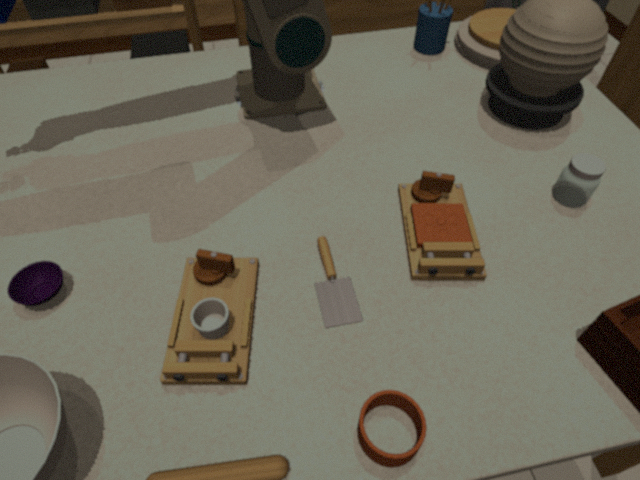

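The top view shows the tile board with its tile at about (181,261), the cam bar at about (167,308) and the lobe disc at (180,311). The spare board is at (418,210). Next I'll measure these by colour and look at an enlarged crop.

```bash
cat > h.py <<'E'
import numpy as np,cv2
def ray(s,uv,z):
    K,V=np.array(s["intrinsics"]),np.array(s["view"]);R,t=V[:3,:3],V[:3,3]
    c=-R.T@t;d=R.T@np.linalg.solve(K,[uv[0],uv[1],1.]);return c+d*(z-c[2])/d[2]
def proj(s,p):
    K,V=np.array(s["intrinsics"]),np.array(s["view"]);q=K@(V[:3,:3]@np.array(p,float)+V[:3,3]);return q[:2]/q[2]
E
python3 - <<'E'
import pickle;from h import *
d=pickle.load(open("d0.pkl","rb"));s=d["top"];im=s["image"]
hsv=cv2.cvtColor(im,cv2.COLOR_BGR2HSV)
for p in [(180,250),(165,307),(180,318),(186,304),(150,320),(290,300)]: print(p,hsv[p[1],p[0]])
sub=np.zeros(im.shape[:2],np.uint8);sub[225:300,140:225]=255
m=cv2.inRange(hsv,(0,165,100),(14,255,255))&sub
c=max(cv2.findContours(m,0,2)[0],key=cv2.contourArea)
b=cv2.boxPoints(cv2.minAreaRect(c));P=np.array([ray(s,q,34) for q in b])
print(b,P[:,:2],"sides",np.linalg.norm(np.diff(P,axis=0),axis=1),"ctr",P.mean(0))
cv2.imwrite("pics/c1.png",cv2.resize(im[190:340,125:245],None,fx=4,fy=4,interpolation=cv2.INTER_CUBIC))
E
```

```text
(180, 250) [  9 153 123]
(165, 307) [ 12  28 135]
(180, 318) [ 11 113  61]
(186, 304) [ 13 143  89]
(150, 320) [ 22  84 137]
(290, 300) [ 28  22 137]
[[188. 287.]
 [188. 287.]
 [188. 287.]
 [188. 287.]] [[491.52371751 209.38436314]
 [491.52371751 209.38436314]
 [491.52371751 209.38436314]
 [491.52371751 209.38436314]] sides [0. 0. 0.] ctr [491.52371751 209.38436314  34.        ]
```

View pics/c1.png

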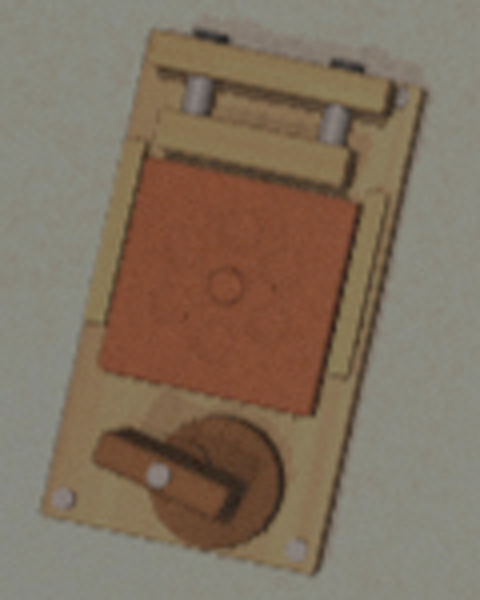

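The crop shows the pivot pin on top of the bar at crop (158,474), which is top pixel (164.5,308.5). The bar runs from about (100,443) to (229,500) in the crop, with the lobe towards its right end.

```bash
python3 - <<'E'
import pickle;from h import *
d=pickle.load(open("d0.pkl","rb"));s=d["top"];im=s["image"]
hsv=cv2.cvtColor(im,cv2.COLOR_BGR2HSV)
sub=np.zeros(im.shape[:2],np.uint8);sub[225:297,140:225]=255
m=cv2.inRange(hsv,(0,140,95),(12,255,255))&sub
m=cv2.morphologyEx(m,cv2.MORPH_CLOSE,np.ones((3,3)))
c=max(cv2.findContours(m,0,2)[0],key=cv2.contourArea)
b=cv2.boxPoints(cv2.minAreaRect(c));P=np.array([ray(s,q,34) for q in b])
print(b.tolist(),"sides",np.linalg.norm(np.diff(P,axis=0),axis=1),"ctr",P.mean(0))
for i in range(4):
    e=P[(i+1)%4]-P[i];print("ang",np.arctan2(e[1],e[0]))
pv=ray(s,(164.5,308.5),79);print("pivot",pv)
t=P.mean(0)-pv;print("to tile",np.hypot(*t[:2]),np.arctan2(t[1],t[0]))
g=lambda u,v:ray(s,(125+u/4,190+v/4),79)
q=[g(94,457),g(105,431),g(237,485),g(223,518)]
for i in range(4): 
    e=q[(i+1)%4]-q[i];print("bar",np.linalg.norm(e),np.arctan2(e[1],e[0]))
print("mean",sum(q)/4)
# scene pivot check
print("scene px",proj(d["scene"],pv),"spare?")
# disc
m=g(0,0)
r=ray(s,(125+222/4,190+483/4),35);print("disc c",r,np.arctan2(*(r-pv)[1::-1]),np.hypot(*(r-pv)[:2]))
i=d["scene"]["image"]
cv2.imwrite("pics/c2.png",cv2.resize(i[160:290,380:500],None,fx=4,fy=4,interpolation=cv2.INTER_CUBIC))
E
```

```text
[[148.8712921142578, 281.712890625], [160.9584197998047, 228.18414306640625], [213.87327575683594, 240.13262939453125], [201.78614807128906, 293.661376953125]] sides [99.3032778  99.10870335 99.03998302] ctr [538.74437533 221.98815337  34.        ]
ang -0.2103668429880859
ang -1.7923338586276134
ang 2.927256662560517
ang 1.351889325515793
pivot [455.9344285  239.06070689  79.        ]
to tile 84.55151906655189 -0.20331682862392336
bar 12.11773873147836 -0.3914672986522959
bar 62.01983652480478 -1.9529117900671045
bar 15.352589517553252 2.746861931983749
bar 62.023864266523546 1.1365134199176106
mean [456.49195911 236.17024805  79.        ]
scene px [437.74555015 173.32584918] spare?
disc c [448.83690132 222.26507688  35.        ] -1.9706169361653045 18.233707236704237
```

View pics/c2.png

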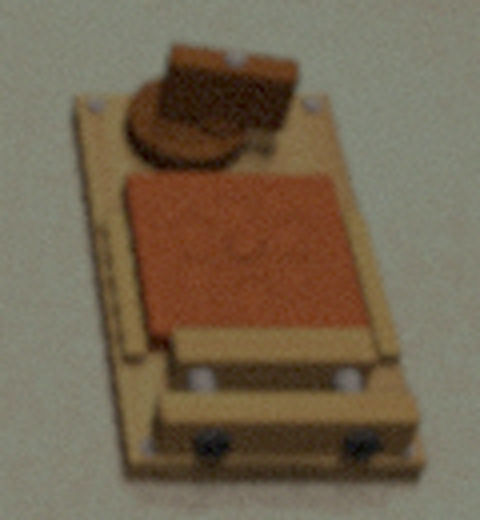

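The scene crop shows the pin at about pixel (439,175), within 2 px of where the top-view pivot projects. I get the pivot at about (456.5,239.5), the bar towards the lobe at -1.97 rad and the tile axis at -0.21 rad, so the cam now stands at about 0.14. I'll yaw the tool first to keep joint 6 in range.

Request:
{"op": "jog_arm", "data": {"rows": "0 0 0 0 0 -0.14 85;0 0 0 0 0 -0.14 85;0 0 0 0 0 -0.14 85;0 0 0 0 0 -0.14 85;0 0 0 0 0 -0.14 85"}}

```text
time: 0.6
tool_pos: [141.7, -608.3, 252.6]
eef_rot: [[0.594, 0.804, -0.0], [0.804, -0.594, 0.001], [0.001, -0.001, -1.0]]
ft_force: [0.0, -0.1, 0.6]
width: 85.2
finger_force: 0.0
```

Request:
{"op": "jog_arm", "data": {"rows": "0 0 0 0 0 -0.12 85;0 0 0 0 0 -0.12 85;40 9 0 0 0 0 85;40 9 0 0 0 0 85;40 9 0 0 0 0 85"}}

```text
time: 1.1
tool_pos: [213.9, -507.5, 252.6]
eef_rot: [[0.392, 0.92, -0.0], [0.92, -0.392, 0.001], [0.001, -0.001, -1.0]]
ft_force: [1.8, 0.4, 1.0]
width: 84.7
finger_force: 0.0
```

Request:
{"op": "jog_arm", "data": {"rows": "46 10 0 0 0 0 85;46 10 0 0 0 0 85;46 10 0 0 0 0 85;46 10 0 0 0 0 85;46 10 0 0 0 0 85"}}

```text
time: 1.6
tool_pos: [350.1, -314.8, 253.0]
eef_rot: [[0.392, 0.92, -0.0], [0.92, -0.392, 0.0], [0.0, -0.0, -1.0]]
ft_force: [0.9, -0.4, 0.3]
width: 84.8
finger_force: 0.0
```

Request:
{"op": "jog_arm", "data": {"rows": "46 10 0 0 0 0 85;46 10 0 0 0 0 85;46 10 0 0 0 0 85;41 -15 0 0 0 0 70;41 -15 0 0 0 0 70"}}

```text
time: 2.1
tool_pos: [435.8, -112.4, 252.9]
eef_rot: [[0.391, 0.92, -0.001], [0.92, -0.391, 0.0], [0.0, -0.001, -1.0]]
ft_force: [0.7, 0.1, -0.6]
width: 70.1
finger_force: 0.0
```

Request:
{"op": "jog_arm", "data": {"rows": "41 -15 0 0 0 0 60;41 -15 0 0 0 0 60;41 -15 0 0 0 0 50;41 -15 0 0 0 0 50;41 -15 0 0 0 0 50"}}

```text
time: 2.6
tool_pos: [446.2, 105.5, 253.0]
eef_rot: [[0.391, 0.92, -0.0], [0.92, -0.391, -0.0], [-0.0, -0.0, -1.0]]
ft_force: [0.5, -0.1, 0.4]
width: 49.8
finger_force: 0.0
```

Request:
{"op": "jog_arm", "data": {"rows": "41 -15 0 0 0 0 50;41 -15 0 0 0 0 50;30 -11 0 0 0 0 50;0 0 0 0 0 0 50;0 0 0 0 0 0 50"}}

```text
time: 3.1
tool_pos: [452.3, 223.1, 252.8]
eef_rot: [[0.39, 0.921, -0.001], [0.921, -0.39, -0.001], [-0.001, -0.001, -1.0]]
ft_force: [-0.7, -0.2, -0.2]
width: 49.9
finger_force: 0.0
```

Request:
{"op": "jog_arm", "data": {"rows": "17 -2.5 0 0 0 0 50;0 0 40 0 0 0 50;0 0 40 0 0 0 50;0 0 40 0 0 0 50;0 0 20 0 0 0 50"}}

```text
time: 3.6
tool_pos: [455.1, 237.9, 109.8]
eef_rot: [[0.393, 0.92, -0.005], [0.92, -0.393, -0.002], [-0.004, -0.004, -1.0]]
ft_force: [-0.2, 0.1, 0.9]
width: 49.8
finger_force: 0.0
```

```bash
python3 - <<'E'
from cell import bot
import cv2,numpy as np
a=bot.snapshot("scene")["image"][120:240,370:490];b=bot.snapshot("top")["image"][250:370,110:230]
cv2.imwrite("pics/c3.png",cv2.resize(np.hstack([a,b]),None,fx=3.3,fy=3.3,interpolation=cv2.INTER_CUBIC))
E
```

```text
(no output)
```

View pics/c3.png

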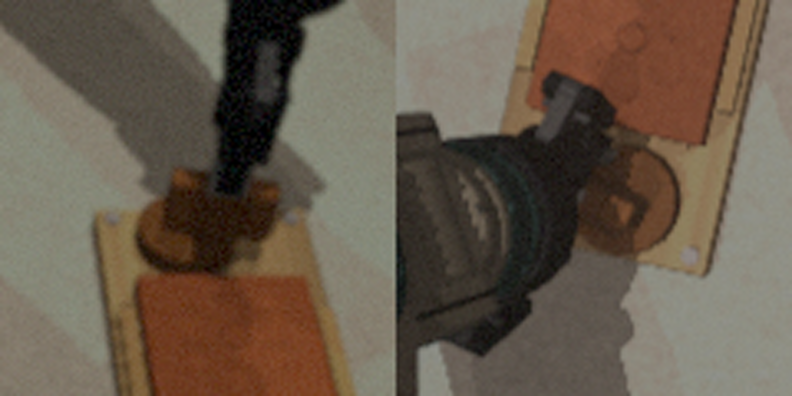

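The scene half (left) shows the fingers centred over the bar, at about (225,190) in the picture. The top half shows the bar end between the fingers. Next I descend and pinch.

Request:
{"op": "jog_arm", "data": {"rows": "1 0.5 20 0 0 0 50;0 0 18 0 0 0 50;0 0 6 0 0 0 50;0 0 0 0 0 0 14;0 0 0 0 0 0 10", "newtons": 50}}

```text
time: 4.2
tool_pos: [458.6, 240.6, 70.6]
eef_rot: [[0.392, 0.92, 0.0], [0.92, -0.392, 0.001], [0.002, -0.0, -1.0]]
ft_force: [-14.0, 5.2, 10.9]
width: 21.7
finger_force: 9.4
```

Request:
{"op": "jog_arm", "data": {"rows": "0 0 0 0 0 0 10;0 0 0 0 0 0 10;0 0 0 0 0 0 10;0 0 0 0 0 0 10;0 0 0 0 0 0 10"}}

```text
time: 4.7
tool_pos: [455.8, 241.7, 70.7]
eef_rot: [[0.39, 0.921, -0.004], [0.921, -0.39, 0.004], [0.002, -0.006, -1.0]]
ft_force: [-8.1, 3.6, 6.4]
width: 15.2
finger_force: 49.5
```

Request:
{"op": "jog_arm", "data": {"rows": "0 -2.5 -2 0 0 0 8;0 0 0 0 0 -0.05 8;0 0 0 0 0 -0.1 8;0 0 0 0 0 -0.1 8;0 0 0 0 0 0 8", "newtons": 90}}

```text
time: 5.2
tool_pos: [455.4, 241.8, 71.0]
eef_rot: [[0.151, 0.989, -0.001], [0.989, -0.151, 0.002], [0.002, -0.001, -1.0]]
ft_force: [1.0, 3.4, -10.5]
width: 14.6
finger_force: 90.0
```

Request:
{"op": "jog_arm", "data": {"rows": "0 0 1 0 0 -0.1 8;0 0 0 0 0 -0.1 8;0 0 0 0 0 -0.1 8;0 0 0 0 0 -0.1 8;0 0 0 0 0 0 8"}}

```text
time: 5.7
tool_pos: [455.0, 241.8, 70.9]
eef_rot: [[-0.244, 0.97, -0.002], [0.97, 0.244, 0.002], [0.002, -0.001, -1.0]]
ft_force: [-2.7, 3.4, -1.5]
width: 14.4
finger_force: 91.3
```

Request:
{"op": "jog_arm", "data": {"rows": "0 0 0 0 0 -0.1 8;0 0 0 0 0 -0.1 8;0 0 0 0 0 -0.1 8;0 0 0 0 0 -0.1 8;0 0 0 0 0 0 8"}}

```text
time: 6.2
tool_pos: [454.6, 241.6, 70.9]
eef_rot: [[-0.602, 0.799, -0.002], [0.799, 0.602, 0.001], [0.002, -0.001, -1.0]]
ft_force: [-4.2, 4.0, 0.7]
width: 14.4
finger_force: 91.6
```

Request:
{"op": "jog_arm", "data": {"rows": "0 0 0 0 0 -0.1 8;0 0 0 0 0 -0.1 8;0 0 0 0 0 -0.08 8;0 0 0 0 0 0 8;0 0 0 0 0 0 8"}}

```text
time: 6.7
tool_pos: [454.4, 241.4, 70.9]
eef_rot: [[-0.798, 0.602, -0.003], [0.602, 0.798, 0.001], [0.003, -0.001, -1.0]]
ft_force: [-5.5, 2.9, 1.7]
width: 14.4
finger_force: 91.7
```

Request:
{"op": "jog_arm", "data": {"rows": "0 0 0 0 0 0 20;0 0 0 0 0 0 32;0 0 0 0 0 0 40;0 0 0 0 0 0 40;0 0 0 0 0 0 40"}}

```text
time: 7.2
tool_pos: [456.3, 241.1, 70.6]
eef_rot: [[-0.8, 0.6, 0.001], [0.6, 0.8, -0.0], [-0.001, 0.0, -1.0]]
ft_force: [0.1, -0.3, -0.3]
width: 39.9
finger_force: 0.0
```

Request:
{"op": "jog_arm", "data": {"rows": "0 0 -15 0 0 0 40;0 0 -25 0 0 0 40;0 0 -40 0 0 0 40;0 0 -40 0 0 0 40;0 0 -40 0 0 0 40"}}

```text
time: 7.7
tool_pos: [455.6, 240.9, 231.7]
eef_rot: [[-0.8, 0.6, -0.0], [0.6, 0.8, -0.0], [-0.0, -0.0, -1.0]]
ft_force: [1.8, 0.8, -0.6]
width: 39.7
finger_force: 0.0
```

Request:
{"op": "jog_arm", "data": {"rows": "-24 -32 0 0 0 0 40;-24 -32 0 0 0 0 40;-24 -32 0 0 0 0 40;-24 -32 0 0 0 0 40;0 0 0 0 0 0 40"}}

```text
time: 8.2
tool_pos: [455.9, 77.5, 230.4]
eef_rot: [[-0.797, 0.604, 0.0], [0.604, 0.797, -0.002], [-0.001, -0.001, -1.0]]
ft_force: [-1.3, 0.2, -0.1]
width: 39.7
finger_force: 0.0
```

```bash
python3 - <<'E'
from cell import bot
import cv2,numpy as np
a=bot.snapshot("scene")["image"][160:290,380:500];b=bot.snapshot("top")["image"][205:335,125:245]
cv2.imwrite("pics/c4.png",cv2.resize(np.hstack([a,b]),None,fx=3.3,fy=3.3,interpolation=cv2.INTER_CUBIC))
E
```

```text
(no output)
```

View pics/c4.png

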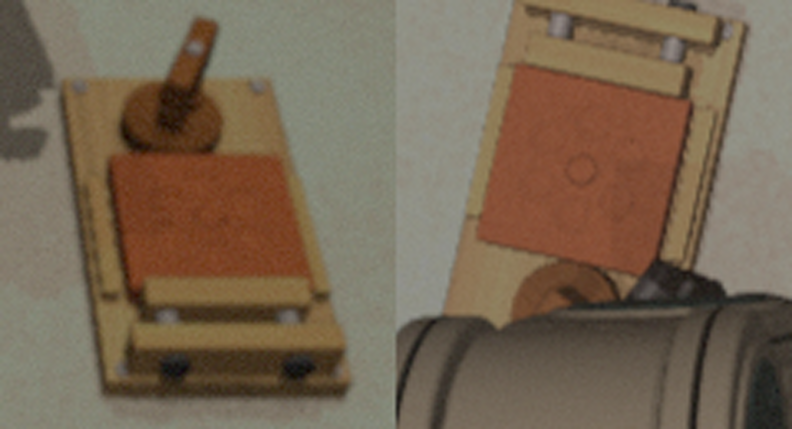

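The scene half shows the lobe bearing on the tile's near edge at about (185,150), and the tile flat against the jaw. In the top half the jaw's rods look a little shorter than before. The cam stands at about 1.47 rad by the gripper's yaw, and the robot is clear.

```bash
python3 -c "
from cell import bot
print(bot.job_done())"
```

```text
the job is handed in; nothing more can be done
None
```

I turned the cam anticlockwise to about 1.47 rad (estimated from the gripper's yaw), so the tile lies flat and clamped against the sprung jaw; the gripper let go and moved clear, the other board's cam was never approached, and the job was handed in at about 8 s with no verdict returned.

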